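# Hold a spring clamp gaping round the job card's edge

## Robot

A 6-joint arm with a two-finger parallel gripper is mounted at the origin on a cart in front of the work surface, level with it; the furniture and walls round the work are solid. World frame = base frame: x ahead of the robot, y to its left, z up, the work surface at z = 0. Lengths are in m, angles in degrees, forces in N, time in s.
With the tool pointing down it reaches from about 0.3 to 0.75 m from the base axis. Payload 8.5 kg.
Tool frame: the origin (TCP) lies between the finger pads; the fingertips stand env.finger_overhang ahead of it and the grasp point (between the pads) lies 2 mm behind it (env.finger_overhang is the distance from the TCP to the fingertips, in m); z points along the fingers, y is the line along which they close (so a half turn about z gives the same grasp; the last joint's range is limited). The gripper opens to 85 mm and grips with 20 to 120 N. Pads are 22 mm wide; open, the fingers measure 114 mm over their backs; the gripper's body (76 mm by 85 mm) begins 54 mm behind the grasp point. The pads swing forward as they close: fully open they stand 13 mm farther back than shut.
Start: joints at [59.742, 21.807, 74.336, -0, 83.858, -12.336], TCP at [0.169, 0.523, 0.248] pointing down, gripper open.
Joint ranges: [-178.18, 178.18], [-50.72, 133.34], [12.68, 142.11], [-81.47, 261.47], [9.98, 163.14], [-165.26, 165.26]. Speed limits (degrees/s): [136.94, 136.94, 180, 180, 180, 180].

## Interface

Orientations are given as a 3x3 rotation matrix whose columns are the frame's x, y, z axes.
In Python, from rig import env gives the robot as it stands. The module is installed in compiled form; this text tells all that it offers.
- The arm moves only by the tool jog_arm, never from a script. Its arguments are lists of equal length, an entry for each row: "hand": the finger opening in m, from 0 to 0.0854; "travel": the shift along the world's x, y, z in m, a list of three; "yaw": the turn about the world's z in rad. A call has exactly 5 rows; each row shifts and turns the commanded pose from where the row before left it; what a row does not reach is not made up. A row lasts 1/8 s, in which the tool goes at most 62.5 mm and 10.7 degrees, less where a joint would pass 70% of its speed; a pose out of reach is approached as far as the arm can. A call is refused whole if a number of a shift passes 0.0625 or a number of a turn 0.188, either way. A call with a gripper value outside its range is refused whole. The fingers move at their own pace and stop on an object; "grip_force" is the grip in N (left out, the last holds). Time passes only in rows, so rows that do not move let the fingers close, or fill a call up. It gives the time, the measured TCP pose, the force, the opening and the grip force at its end, in the units of the state.
- env.observe(): the state, without advancing time (a new reading comes with each control period).
- env.get_image(name): name is "scene" or "top" or "wrist"; returns the picture (480x640x3 uint8, red, green, blue); there is no depth.
- env.calibration(name): a dict with "fx", "fy", "cx", "cy" (pixels), "position" and "rotation" of the camera in the world; the wrist camera has in their place "hand_eye" (4x4, takes a point from camera to tool coordinates, whose origin is the TCP and whose axes are the flange's). Camera axes: x right, y down, z forward; pixel columns grow to the right and rows downward; lengths in m; the calibration is good to about 2 mm. A picture is of the moment at which its call begins: read the wrist's pose just before it. calibration takes no time and is no camera call.
- env.close_job(): hands the job in; it is judged then, once.
The state is a dict: "time_s": time; "q": joint angles; "qvel": joint speeds; "joint_efforts": joint torques, N m; "position": TCP position; "tool_rot": TCP orientation; "ft_force": force on the tool from outside, world axes, zero at the start; "wrist_torque": the same for the moment, N m; "grip_width": finger opening in m; "gripper_force": force on a finger pad.
Only numpy, scipy, OpenCV 4.12 (cv2) and the standard library are available. Lean on these libraries where they do the work, as an engineer would, in place of code of your own. Each camera call takes 0.05 s, during which the arm holds its last target. There are 200 camera calls.

## Task

I want to slip a drawing against the upright card, but the canister stands in the way: lift it off the card stand by its handle and set it down upright on the bench beside the stand, and let go of it. Then pick up the spring clamp, squeeze its handles so that it gapes wide, and bring it over the card's free upright edge with one jaw on each side and neither touching the card. Finish like that, still holding the clamp squeezed open in the air; leave the tape roll and pencil where they are and never tip the canister over.

Things in the scene. Friction and masses are not known exactly. Their poses are not given: they have to be found in the camera images.
- stand: Card stand, fixed. Plywood foot 210 (x) x 100 (y) x 15 mm; origin at the centre of its underside, x pointing away from the robot (within 0.3 rad), z up. On its far half stands an upright card, 5 mm thick (y -2.5 to 2.5 mm), x 0 to 100 mm, z 15 to 135 mm, held low down by two battens (x 34 to 102 mm, up to z 43 mm, 17 mm to each side of the card's mid plane).
- stand_pad (a point): Middle of the round rubber pad on the stand's foot, before the card: 76 mm across, its top 18 mm above the bench, centre 55 mm nearer the robot than the card's free edge. The canister stands on it at the start. On the bench beside the foot, on the side away from the clamp, a strip at least 90 mm wide is free of objects
- card_edge (a point): Point on the card's free upright edge, the one that faces the robot, 80 mm above the bench. Axes as the stand's: x runs from the edge into the card, y to the left across the card's thickness, z up. The edge is free from the foot's top (65 mm below this point) to the card's top (55 mm above it).
- canister: Open round steel canister, loose, about 0.22 kg, 71 mm across the rim, 80 mm high, with a stiff arched handle over its mouth, 126 mm high in all. Origin at the centre of its underside, z up. The handle's straight bar runs along the canister's x (at the start within 0.35 rad of the stand's x).
- canister_handle (a point): Middle of the handle's bar, 120 mm above the canister's underside: a black sleeve 12 mm thick and 40 mm long along x. The fingers close along the canister's y; there is 34 mm between the sleeve's underside and the rim.
- clamp: Spring clamp lying flat, loose, about 0.09 kg, 28 mm high, 110 mm long. Origin on its pivot pin at the underside; x points from handles to jaws (at the start within 0.6 rad of world x), y to the left, z up. Jaws reach 48 mm before the pivot (+x), the two black handles 65 mm behind it, splayed in a V. Squeezing the handles together across y turns both arms alike and opens the jaws.
- clamp_grip (a point): Midway between the clamp's handle grips, 46 mm behind the pivot, 14 mm above the underside. Here the handles measure 52 mm over the outside at rest (61 mm at their rear ends), 30 mm fully squeezed, when their outer faces stand parallel. Pinch across the clamp's y, from above. Each handle needs about 5 N to start and 9 N to open fully, where a stop ends the travel; 20 to 40 N of grip holds it open
- clamp_left (a joint): Angle through which each arm of the clamp has been turned open, rad: 0 jaws shut, 0.26 fully open at the stop (jaw tips then 25 mm apart).
- jaw_left (a point): Inner face of the clamp's left (+y) jaw near its tip, at mid height (14 mm above the underside), about 46 mm before the pivot.
- jaw_right (a point): The same point on the right (-y) jaw.
- tape_black: Black roll of tape, 58 mm across, 19 mm high, loose, a bystander; lies between the stand and the clamp. Origin at the centre of its underside.
- pencil: Pencil, 142 mm long, 7 mm thick, loose, a bystander; lies between stand and clamp, pointing away from the robot. Origin at its middle.
There are look-alikes about, which are no part of the job. Leave any blue look-alike of the canister alone.

How it is judged (in metres and radians):
On the way, in this order (a step that is already met when the one before it is completed fails the run):
1. the canister stands upright on the bench beside the stand, let go of (height (world z) of canister between -0.006 and 0.006 m and angle between canister's own z axis and vertical below 0.1 rad and horizontal distance between canister and stand below 0.3 m and linear speed of canister below 0.02 m/s and contact force between the fingers and canister below 0.1 N), for 0.2 s.
2. the clamp is held squeezed open, lifted clear of the bench (value of joint clamp_left above 0.17 rad and contact force between the fingers and clamp above 2 N and height (world z) of clamp above 0.02 m), for 0.2 s.
At the end, for the whole second after the job is handed in: Canister upright, still and released on the bench, within 0.30 m of the stand. Clamp gripped, open over 0.17 rad, still, level within 0.35 rad, over 20 mm up; a jaw on each side of the card, tips 6 to 50 mm past its free edge, 45 mm below to 50 above the edge point; touching nothing else (all of step 1 and all of step 2 and x of jaw_left in the frame of card_edge between 0.006 and 0.05 m and z of jaw_left in the frame of card_edge between -0.045 and 0.05 m and y of jaw_left in the frame of card_edge above 0.003 m and x of jaw_right in the frame of card_edge between 0.006 and 0.05 m and z of jaw_right in the frame of card_edge between -0.045 and 0.05 m and y of jaw_right in the frame of card_edge below -0.003 m and contact force between clamp and stand below 0.3 N and contact force between clamp and canister below 0.3 N and angle between clamp's own z axis and vertical below 0.35 rad and linear speed of clamp below 0.02 m/s); the arm keeps its last pose, push and grip.
It fails at once if the canister is tipped over (angle between canister's own z axis and vertical above 0.7 rad).
It fails at once if the tape roll is pushed away by more than 40 mm (distance of tape_black from where it was at the start of the episode above 0.04 m).
It fails at once if the pencil is pushed away by more than 40 mm (distance of pencil from where it was at the start of the episode above 0.04 m).
It also fails if it takes over 54 s, if anything falls off the work surface, if the arm or the gripper's body presses on something with over 40 N, if the wrist force passes 120 N, or if a joint passes its speed limit or range.

## Working session

There is one attempt and no reset: what is moved stays moved. The work goes in short steps, Python scripts to look and compute and a tool call to move; the robot and the scene stay as the last step left them, time stands still between calls to the robot, and variables do not carry over. Pictures are saved under pics/ and viewed, at most 10 in all, crops included, and the job is handed in when it is done.

Besides the shell and the picture viewer there is one more tool, called after "Emit:" by a JSON object that holds its "method" and its "body", one argument or row to a line. jog_arm: Moves the arm, as the interface text tells. Its arguments: {"type":"object","properties":{"hand":{"type":"array"},"travel":{"type":"array"},"yaw":{"type":"array"},"grip_force":{"type":"number"}},"required":["hand","travel","yaw"]}

```bash
mkdir -p pics
python3 - <<'E'
from rig import env
import cv2,json
s=env.observe();print(s['time_s'],s['position'],s['tool_rot'],env.finger_overhang,s['grip_width'])
for n in('top','scene'):
    cv2.imwrite(f'pics/{n}0.png',env.get_image(n)[:,:,::-1]);print(n,env.calibration(n))
print(env.calibration('wrist'))
E
```

```text
0.0 [0.16909508 0.52307841 0.24771931] [[-9.51477528e-01  3.07717239e-01 -7.83836087e-04]
 [ 3.07718033e-01  9.51476743e-01 -1.27242919e-03]
 [ 3.54253411e-04 -1.45188828e-03 -9.99998883e-01]] 0.017 0.08534819912940242
top {'fx': 514.5052160295786, 'fy': 514.5052160295786, 'cx': 324.30499551869605, 'cy': 239.05260800923708, 'position': array([ 0.32770518, -0.0014018 ,  0.93374491]), 'rotation': array([[-0.00856007, -0.98045942,  0.1965351 ],
       [-0.99989461,  0.01069723,  0.00981519],
       [-0.01172577, -0.19643037, -0.98044766]])}
scene {'fx': 532.6777807979895, 'fy': 532.6777807979895, 'cx': 326.53471116478266, 'cy': 231.10640903073173, 'position': array([ 0.90264105, -0.69805672,  0.81979752]), 'rotation': array([[ 0.86865651,  0.33948265, -0.3608149 ],
       [ 0.49535309, -0.58367339,  0.64338999],
       [ 0.00782168, -0.73761568, -0.67517548]])}
{'fx': 362.364670220701, 'fy': 362.364670220701, 'cx': 331.6137219575811, 'cy': 238.26109764160034, 'hand_eye': array([[-7.46735337e-04, -9.60113960e-01, -2.79607987e-01,
         7.04402812e-02],
       [ 9.99999616e-01, -5.88618923e-04, -6.49458576e-04,
         4.53182184e-04],
       [ 4.58971693e-04, -2.79608364e-01,  9.60114031e-01,
        -1.25738147e-01],
       [ 0.00000000e+00,  0.00000000e+00,  0.00000000e+00,
         1.00000000e+00]])}
```

View pics/top0.png

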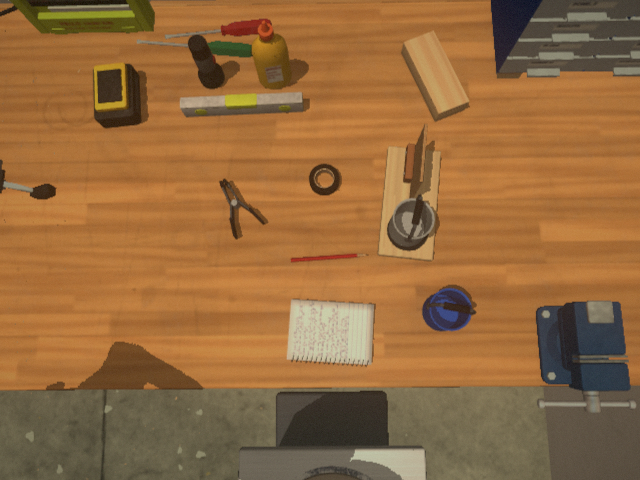

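View pics/scene0.png

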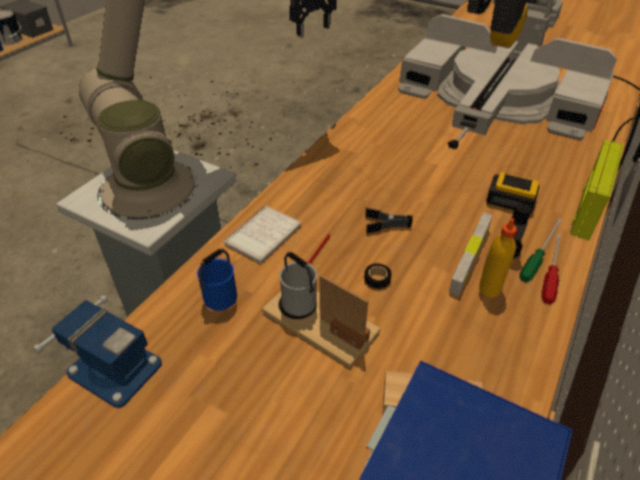

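Top view: clamp pivot ≈(235,203), handle ends ≈(237,237),(265,223), jaw tips ≈(223,181). Foot corners ≈(388,147),(440,150),(434,260),(378,255). Canister handle ≈(416,216). The right side of the foot is free.

```bash
cat > h.py <<'E'
from rig import env
import numpy as np,cv2
def ray(n,uv,s=None):
    c=env.calibration(n)
    if 'position' in c: R,p=c['rotation'],c['position']
    else:
        H=c['hand_eye'];s=s or env.observe();T=np.array(s['tool_rot']);R=T@H[:3,:3];p=np.array(s['position'])+T@H[:3,3]
    return p,R@np.array([(uv[0]-c['cx'])/c['fx'],(uv[1]-c['cy'])/c['fy'],1])
def on(n,uv,z,s=None):
    p,d=ray(n,uv,s);return (p+d*(z-p[2])/d[2]).round(4)
def proj(n,P,s=None):
    c=env.calibration(n)
    if 'position' in c: R,p=c['rotation'],c['position']
    else:
        H=c['hand_eye'];s=s or env.observe();T=np.array(s['tool_rot']);R=T@H[:3,:3];p=np.array(s['position'])+T@H[:3,3]
    v=R.T@(np.array(P)-p);return v[0]/v[2]*c['fx']+c['cx'],v[1]/v[2]*c['fy']+c['cy']
E
python3 - <<'E'
from h import *
for l,uv,z in [('FL',(388,147),.015),('FR',(440,150),.015),('NR',(433,260),.015),('NL',(378,255),.015),('cardtop near',(416,167),.135),('cardtop far',(424,126),.135),
 ('handle a',(420,197),.138),('handle b',(411,237),.138),('handle mid',(416,215),.138),('pivot',(235,203),.028),('jaw',(223,181),.02),('h1',(237,236),.02),('h2',(265,222),.02),('tape',(325,180),.01),('pen1',(292,260),0),('pen2',(367,255),0),('blue',(448,308),.0)]: print(l,on('top',uv,z))
im=env.get_image('top');c=im[110:280,200:480];cv2.imwrite('pics/c1.png',cv2.resize(c,None,fx=2.85,fy=2.85,interpolation=cv2.INTER_CUBIC)[:,:,::-1])
E
```

```text
FL [ 0.6876 -0.1139  0.015 ]
FR [ 0.6804 -0.2113  0.015 ]
NR [ 0.4712 -0.1878  0.015 ]
NL [ 0.4814 -0.089   0.015 ]
cardtop near [ 0.6056 -0.1435  0.135 ]
cardtop far [ 0.6765 -0.1598  0.135 ]
handle a [ 0.5542 -0.1471  0.138 ]
handle b [ 0.489  -0.1301  0.138 ]
handle mid [ 0.5246 -0.1395  0.138 ]
pivot [0.5781 0.1701 0.028 ]
jaw [0.6229 0.195  0.02  ]
h1 [0.5183 0.1664 0.02  ]
h2 [0.5438 0.1158 0.02  ]
tape [0.6257 0.0056 0.01  ]
pen1 [0.4763 0.0676 0.    ]
pen2 [ 0.4841 -0.0703  0.    ]
blue [ 0.3861 -0.2133  0.    ]
```

View pics/c1.png

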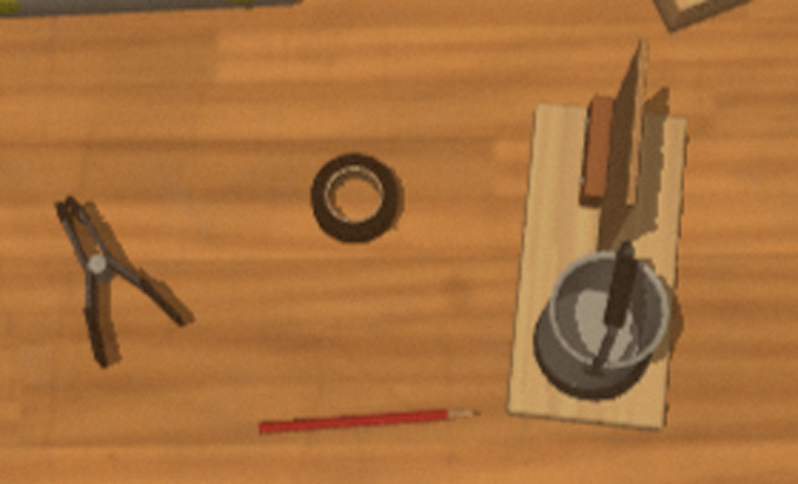

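Emit:
{"method": "jog_arm", "body": {
  "hand": [0.085, 0.085, 0.085, 0.085, 0.085],
  "travel": [
    [0.03, -0.055, 0],
    [0.03, -0.055, 0],
    [0.03, -0.055, 0],
    [0.03, -0.055, 0],
    [0.03, -0.055, 0]
  ],
  "yaw": [0.02, 0.02, 0.02, 0.02, 0.02],
  "grip_force": 40
}}

```text
time_s: 0.78
position: [0.3194, 0.2472, 0.2484]
tool_rot: [[-0.978, 0.21, 0.0], [0.21, 0.978, 0.0], [-0.0, 0.0, -1.0]]
ft_force: [1.5, 0.2, 0.1]
grip_width: 0.085
gripper_force: 0.0
```

Emit:
{"method": "jog_arm", "body": {
  "hand": [0.085, 0.085, 0.085, 0.085, 0.085],
  "travel": [
    [0.03, -0.055, 0],
    [0.03, -0.055, 0],
    [0.03, -0.055, 0],
    [0.03, -0.055, 0],
    [0.03, -0.055, 0]
  ],
  "yaw": [0, 0, 0, 0, 0]
}}

```text
time_s: 1.4
position: [0.4691, -0.0275, 0.2483]
tool_rot: [[-0.977, 0.212, 0.0], [0.212, 0.977, 0.0], [-0.0, 0.0, -1.0]]
ft_force: [1.2, 1.0, 0.2]
grip_width: 0.0849
gripper_force: 0.0
```

Emit:
{"method": "jog_arm", "body": {
  "hand": [0.085, 0.085, 0.085, 0.085, 0.085],
  "travel": [
    [0.026, -0.055, 0],
    [0.03, -0.06, 0],
    [0, 0, 0],
    [0, 0, 0],
    [0, 0, 0]
  ],
  "yaw": [0, 0, 0, 0, 0]
}}

```text
time_s: 2.02
position: [0.5221, -0.1352, 0.2485]
tool_rot: [[-0.978, 0.21, -0.0], [0.21, 0.978, 0.0], [0.0, 0.0, -1.0]]
ft_force: [-0.5, 1.2, 0.0]
grip_width: 0.085
gripper_force: 0.0
```

Run:
```python
from h import *
s=env.observe();print(s['time_s'],s['position'],s['tool_rot'],s['q'])
cv2.imwrite('pics/w1.png',env.get_image('wrist')[:,:,::-1])
print(on('top',(419.5,195.8),.14),on('top',(415.3,223.8),.14))
print(proj('wrist',(.525,-.142,.14),s))
```

```text
2.025 [ 0.52210775 -0.13516286  0.24853647] [[-9.77716691e-01  2.09928726e-01 -3.69805809e-05]
 [ 2.09928721e-01  9.77716687e-01  1.11983247e-04]
 [ 5.96650314e-05  1.01724604e-04 -9.99999993e-01]] [-2.71000114e+01  2.07250156e+01  7.60061433e+01  4.77942802e-03
  8.32736502e+01 -1.04982396e+02]
[ 0.5556 -0.1461  0.14  ] [ 0.5098 -0.1374  0.14  ]
(np.float64(322.3073384504849), np.float64(247.40013539819589))
```

View pics/w1.png

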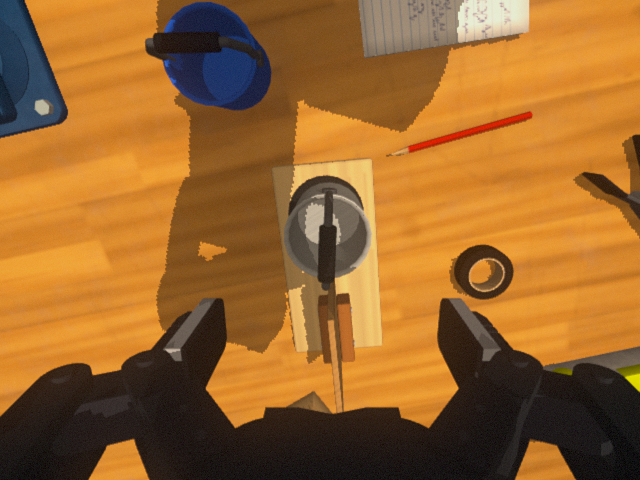

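The wrist view shows the sleeve from (328,226) to (327,283), lined up with the image column, so the yaw is good. The card is below it at u≈335.

Run:
```python
from h import *
for uv in [(328,226),(327,283),(327.5,254)]: print(on('wrist',uv,.142))
for uv in [(274,168),(372,159),(382,345),(297,351)]: print(on('wrist',uv,.015))
```

```text
[ 0.5108 -0.1349  0.142 ]
[ 0.5504 -0.1443  0.142 ]
[ 0.5298 -0.1394  0.142 ]
[ 0.4739 -0.1822  0.015 ]
[ 0.4856 -0.087   0.015 ]
[ 0.6905 -0.113   0.015 ]
[ 0.6778 -0.2087  0.015 ]
```

Emit:
{"method": "jog_arm", "body": {
  "hand": [0.085, 0.085, 0.085, 0.06, 0.02],
  "travel": [
    [0.008, -0.004, -0.03],
    [0, 0, -0.045],
    [0, 0, -0.0375],
    [0, 0, 0],
    [0, 0, 0]
  ],
  "yaw": [0, 0, 0, 0, 0],
  "grip_force": 40
}}

```text
time_s: 2.7
position: [0.5312, -0.1402, 0.1376]
tool_rot: [[-0.978, 0.211, 0.002], [0.211, 0.978, -0.001], [-0.003, -0.001, -1.0]]
ft_force: [-0.6, 0.6, 0.7]
grip_width: 0.0509
gripper_force: 0.0
```

Emit:
{"method": "jog_arm", "body": {
  "hand": [0, 0, 0, 0, 0],
  "travel": [
    [0, 0, 0],
    [0, 0, 0],
    [0, 0, 0],
    [0, 0, 0],
    [0, 0, 0]
  ],
  "yaw": [0, 0, 0, 0, 0]
}}

```text
time_s: 3.32
position: [0.5309, -0.1404, 0.137]
tool_rot: [[-0.977, 0.211, 0.002], [0.211, 0.977, -0.001], [-0.002, -0.0, -1.0]]
ft_force: [-0.2, 0.4, 6.5]
grip_width: 0.0105
gripper_force: 38.8
```

Emit:
{"method": "jog_arm", "body": {
  "hand": [0, 0, 0, 0, 0],
  "travel": [
    [0, 0, 0.015],
    [0, 0, 0.025],
    [0, -0.02, 0],
    [0, -0.03, 0],
    [0.01, -0.03, 0]
  ],
  "yaw": [0, 0, 0, 0, 0]
}}

```text
time_s: 3.95
position: [0.5398, -0.222, 0.1752]
tool_rot: [[-0.977, 0.212, -0.001], [0.212, 0.977, 0.0], [0.001, 0.0, -1.0]]
ft_force: [0.6, 0.0, -3.0]
grip_width: 0.0108
gripper_force: 38.8
```

Emit:
{"method": "jog_arm", "body": {
  "hand": [0, 0, 0, 0, 0],
  "travel": [
    [0.015, -0.025, 0],
    [0.005, -0.01, -0.01],
    [0, 0, -0.02],
    [0, 0, -0.015],
    [0, 0, -0.006]
  ],
  "yaw": [0, 0, 0, 0, 0]
}}

```text
time_s: 4.58
position: [0.5599, -0.2548, 0.1234]
tool_rot: [[-0.977, 0.211, -0.002], [0.211, 0.978, 0.001], [0.002, 0.001, -1.0]]
ft_force: [0.1, 0.0, -2.1]
grip_width: 0.0108
gripper_force: 38.9
```

Emit:
{"method": "jog_arm", "body": {
  "hand": [0, 0, 0, 0, 0],
  "travel": [
    [0, 0, -0.003],
    [0, 0, -0.003],
    [0, 0, 0],
    [0, 0, 0],
    [0, 0, 0]
  ],
  "yaw": [0, 0, 0, 0, 0]
}}

```text
time_s: 5.2
position: [0.5605, -0.2553, 0.1191]
tool_rot: [[-0.977, 0.211, 0.0], [0.211, 0.977, -0.0], [-0.0, -0.0, -1.0]]
ft_force: [-0.8, -0.7, -0.2]
grip_width: 0.0106
gripper_force: 39.0
```

Emit:
{"method": "jog_arm", "body": {
  "hand": [0.03, 0.06, 0.085, 0.085, 0.085],
  "travel": [
    [0, 0, 0],
    [0, 0, 0],
    [0, 0, 0],
    [0, 0, 0],
    [0, 0, 0.02]
  ],
  "yaw": [0, 0, 0, 0, 0]
}}

```text
time_s: 5.82
position: [0.5599, -0.2549, 0.1378]
tool_rot: [[-0.977, 0.211, -0.003], [0.211, 0.977, 0.002], [0.003, 0.001, -1.0]]
ft_force: [-0.9, -0.8, 0.1]
grip_width: 0.0851
gripper_force: 0.0
```

Emit:
{"method": "jog_arm", "body": {
  "hand": [0.085, 0.085, 0.085, 0.085, 0.085],
  "travel": [
    [0, 0, 0.04],
    [0, 0, 0.05],
    [0, 0.03, 0.02],
    [0, 0.05, 0],
    [0, 0.06, 0]
  ],
  "yaw": [0, 0, 0, 0, 0]
}}

```text
time_s: 6.45
position: [0.5603, -0.1144, 0.249]
tool_rot: [[-0.977, 0.213, 0.001], [0.213, 0.977, -0.0], [-0.001, -0.0, -1.0]]
ft_force: [1.4, 0.1, -1.4]
grip_width: 0.0849
gripper_force: 0.0
```

Run:
```python
from h import *
cv2.imwrite('pics/s2.png',env.get_image('scene')[180:400,150:470,::-1])
im=env.get_image('top')
# dark clamp mask & axis from fitted shape
hsv=cv2.cvtColor(im,cv2.COLOR_RGB2HSV);roi=np.zeros(im.shape[:2],np.uint8);roi[170:250,205:285]=1
m=((hsv[...,2]<75)&(roi>0))
ys,xs=np.nonzero(m);print(len(xs),xs.min(),xs.max(),ys.min(),ys.max())
```

```text
153 220 263 180 237
```

View pics/s2.png

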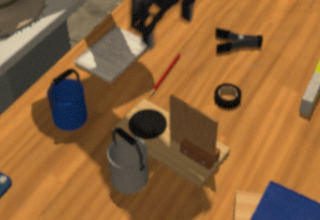

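The canister now stands upright on the bench beside the stand with the pad bare. Next I go above the clamp.

Emit:
{"method": "jog_arm", "body": {
  "hand": [0.085, 0.085, 0.085, 0.085, 0.085],
  "travel": [
    [-0.004, 0.05, 0],
    [-0.004, 0.052, 0],
    [-0.004, 0.052, 0],
    [-0.005, 0.052, 0],
    [-0.005, 0.055, 0]
  ],
  "yaw": [0.148, 0.148, 0.148, 0.148, 0.148]
}}

```text
time_s: 7.18
position: [0.5384, 0.1469, 0.2489]
tool_rot: [[-0.862, -0.507, 0.0], [-0.507, 0.862, -0.0], [-0.0, -0.0, -1.0]]
ft_force: [1.1, 0.2, -0.3]
grip_width: 0.0849
gripper_force: 0.0
```

Emit:
{"method": "jog_arm", "body": {
  "hand": [0.085, 0.085, 0.085, 0.085, 0.085],
  "travel": [
    [0, 0, -0.02],
    [0, 0, -0.02],
    [0, 0, 0],
    [0, 0, 0],
    [0, 0, 0]
  ],
  "yaw": [0, 0, 0, 0, 0]
}}

```text
time_s: 7.8
position: [0.5389, 0.1455, 0.2097]
tool_rot: [[-0.864, -0.503, 0.002], [-0.503, 0.864, 0.0], [-0.001, -0.001, -1.0]]
ft_force: [0.9, -0.6, -0.2]
grip_width: 0.0851
gripper_force: 0.0
```

Run:
```python
from h import *
s=env.observe();print(s['time_s'],s['position'],s['q'])
cv2.imwrite('pics/w2.png',env.get_image('wrist')[:,:,::-1])
print(proj('wrist',(.5383,.1467,.02),s))
```

```text
7.8 [0.5388594  0.14551569 0.20972597] [ 2.95934775e+00  2.43222198e+01  7.69003232e+01  4.18076803e-04
  7.86838651e+01 -1.17227481e+02]
(np.float64(333.5027417620659), np.float64(214.90226003499606))
```

View pics/w2.png

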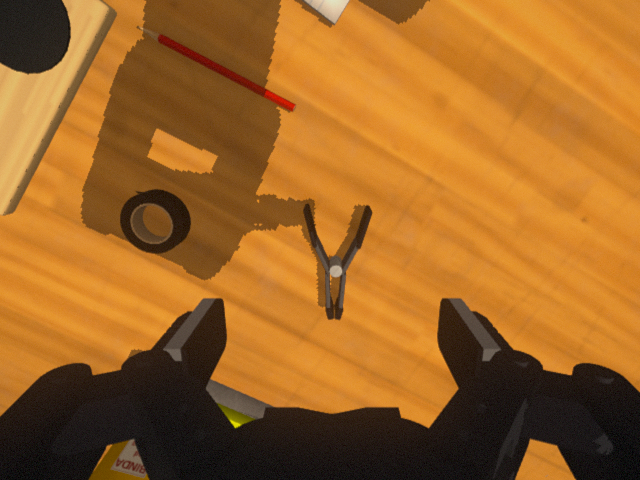

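Wrist view: pivot at (336,271), jaw tips ≈(335,318), handle ends ≈(308,203) and (367,207). The clamp is nearly aligned with the tool.

Run:
```python
from h import *
P=on('wrist',(336,271),.028);J=on('wrist',(335,317),.022);A=on('wrist',(308,204),.022);B=on('wrist',(367,207),.022)
print(P,J,A,B,'jaw yaw',np.arctan2(*(J-P)[1::-1]),'h yaw',np.arctan2(*(P-(A+B)/2)[1::-1]),np.linalg.norm(A-B),np.linalg.norm(J-P))
y=np.arctan2(*(J-(A+B)/2)[1::-1]);print(y,P-.046*np.array([np.cos(y),np.sin(y),0]),np.arctan2(.503,.864))
```

```text
[0.5805 0.1739 0.028 ] [0.6238 0.1983 0.022 ] [0.5406 0.1222 0.022 ] [0.5169 0.1683 0.022 ] jaw yaw 0.5131566675254006 h yaw 0.5056206729558773 0.05183531614642663 0.05006246098625197
0.5090615606732628 [0.5403327  0.15148153 0.028     ] 0.5272104555532899
```

Emit:
{"method": "jog_arm", "body": {
  "hand": [0.085, 0.085, 0.085, 0.085, 0.085],
  "travel": [
    [0.0015, 0.006, -0.05],
    [0, 0, -0.055],
    [0, 0, -0.05],
    [0, 0, -0.0345],
    [0, 0, 0]
  ],
  "yaw": [-0.017, 0, 0, 0, 0],
  "grip_force": 35
}}

```text
time_s: 8.48
position: [0.5391, 0.1516, 0.0178]
tool_rot: [[-0.873, -0.488, -0.004], [-0.488, 0.873, -0.0], [0.004, 0.002, -1.0]]
ft_force: [0.4, 0.4, 0.5]
grip_width: 0.0851
gripper_force: 0.0
```

Emit:
{"method": "jog_arm", "body": {
  "hand": [0.06, 0.045, 0.035, 0.025, 0.02],
  "travel": [
    [0, 0, 0],
    [0, 0, 0],
    [0, 0, 0],
    [0, 0, 0],
    [0, 0, 0]
  ],
  "yaw": [0, 0, 0, 0, 0]
}}

```text
time_s: 9.1
position: [0.5415, 0.1517, 0.0223]
tool_rot: [[-0.873, -0.488, 0.006], [-0.488, 0.873, 0.0], [-0.005, -0.003, -1.0]]
ft_force: [-1.8, -1.5, 12.8]
grip_width: 0.0281
gripper_force: 34.6
```

Emit:
{"method": "jog_arm", "body": {
  "hand": [0.02, 0.02, 0.02, 0.02, 0.02],
  "travel": [
    [0, 0, 0],
    [0, 0, 0],
    [0, 0, 0],
    [0, 0, 0],
    [0, 0, 0]
  ],
  "yaw": [0, 0, 0, 0, 0]
}}

```text
time_s: 9.72
position: [0.5415, 0.1517, 0.0222]
tool_rot: [[-0.873, -0.488, 0.006], [-0.488, 0.873, 0.0], [-0.005, -0.003, -1.0]]
ft_force: [-1.7, -0.6, 10.7]
grip_width: 0.0283
gripper_force: 34.6
```

Emit:
{"method": "jog_arm", "body": {
  "hand": [0.02, 0.02, 0.02, 0.02, 0.02],
  "travel": [
    [0, 0, 0.01],
    [0, 0, 0.02],
    [0, 0, 0.03],
    [0, 0, 0.03],
    [0, 0, 0.01]
  ],
  "yaw": [0, 0, 0, 0, 0]
}}

```text
time_s: 10.35
position: [0.5405, 0.1518, 0.1217]
tool_rot: [[-0.873, -0.488, 0.004], [-0.488, 0.873, 0.0], [-0.004, -0.002, -1.0]]
ft_force: [0.4, -0.3, -0.7]
grip_width: 0.0283
gripper_force: 34.9
```

Emit:
{"method": "jog_arm", "body": {
  "hand": [0.02, 0.02, 0.02, 0.02, 0.02],
  "travel": [
    [-0.01, -0.02, 0],
    [-0.01, -0.03, 0],
    [-0.01, -0.035, 0],
    [-0.01, -0.035, 0],
    [-0.01, -0.035, 0]
  ],
  "yaw": [-0.05, -0.08, -0.08, -0.08, -0.08]
}}

```text
time_s: 10.98
position: [0.4893, -0.0042, 0.119]
tool_rot: [[-0.991, -0.137, -0.001], [-0.137, 0.991, 0.0], [0.001, 0.0, -1.0]]
ft_force: [0.0, -0.6, -0.3]
grip_width: 0.0276
gripper_force: 34.9
```

Emit:
{"method": "jog_arm", "body": {
  "hand": [0.02, 0.02, 0.02, 0.02, 0.02],
  "travel": [
    [-0.01, -0.035, 0],
    [-0.01, -0.035, 0],
    [-0.005, -0.035, 0],
    [0, -0.02, 0],
    [0, -0.004, -0.02]
  ],
  "yaw": [-0.08, -0.08, -0.08, -0.02, 0]
}}

```text
time_s: 11.6
position: [0.4653, -0.1338, 0.0997]
tool_rot: [[-0.993, 0.122, 0.002], [0.122, 0.993, -0.001], [-0.002, -0.001, -1.0]]
ft_force: [0.3, -0.2, -1.2]
grip_width: 0.0285
gripper_force: 34.9
```

Run:
```python
from h import *
s=env.observe();print(s['time_s'],s['position'],s['grip_width'],s['gripper_force'])
cv2.imwrite('pics/w3.png',env.get_image('wrist')[:,:,::-1])
im=env.get_image('top');c=im[110:280,330:500];cv2.imwrite('pics/t3.png',cv2.resize(c,None,fx=3.5,fy=3.5,interpolation=cv2.INTER_CUBIC)[:,:,::-1])
```

```text
11.6 [ 0.46533491 -0.13380936  0.09970193] 0.028495342170767723 34.89070415496826
```

View pics/w3.png

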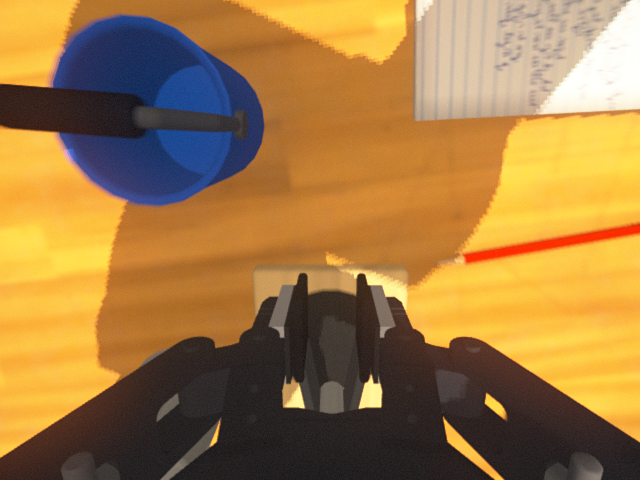

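View pics/t3.png

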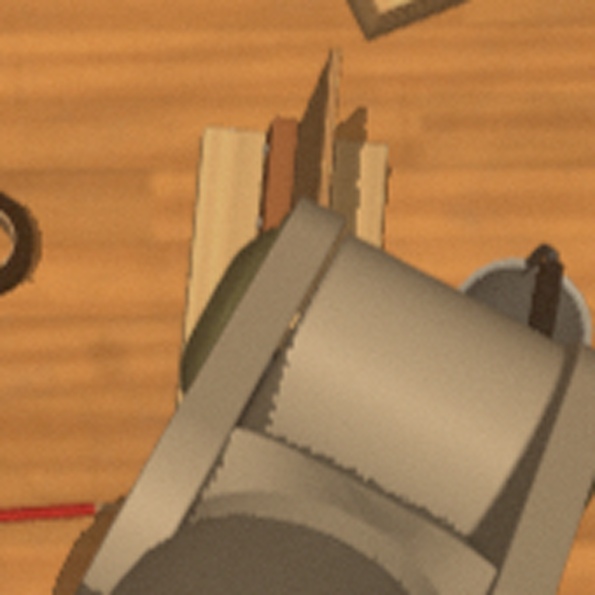

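The handles are squeezed and symmetric with the pivot at about (331,400). The canister stands clear at right. The card line in the early images gives its plane and edge.

Run:
```python
from h import *
print('pivot',on('wrist',(331,395),.1055))
a=on('top',(421.8,181.9),.135);b=on('top',(425.6,125.8),.135);print('card',a,b,np.arctan2(*(b-a)[1::-1]))
w=cv2.imread('pics/w1.png');
im=cv2.imread('pics/top0.png')
for f,o in((w[270:420,290:380],'a'),):cv2.imwrite('pics/w1c.png',cv2.resize(f,None,fx=4,fy=4,interpolation=cv2.INTER_CUBIC))
s=env.get_image('scene')[200:380,240:420,::-1];cv2.imwrite('pics/s3.png',cv2.resize(s,None,fx=3.3,fy=3.3,interpolation=cv2.INTER_CUBIC))
x=cv2.resize(w[270:420,290:380],None,fx=3.96,fy=3.96,interpolation=cv2.INTER_CUBIC)
y=cv2.imread('pics/s3.png')[:594,:440]
cv2.imwrite('pics/m3.png',np.hstack([x[:594],y[:594]]))
for n,P in (('edge top',(.581,-.149,.135)),('edge mid',(.581,-.149,.08)),('jaw',(.465+.0913,-.1338-.0112,.0917))):
    u=np.array(proj('scene',P));print(n,u,((u-[240,200])*3.3+[356,0]).round())
```

```text
pivot [ 0.491  -0.1356  0.1055]
card [ 0.5803 -0.1517  0.135 ] [ 0.6768 -0.1624  0.135 ] -0.11042974165097681
edge top [319.23070644 274.24807522] [617. 245.]
edge mid [319.27413911 294.900435  ] [618. 313.]
jaw [308.68291554 284.06517183] [583. 277.]
```

View pics/m3.png

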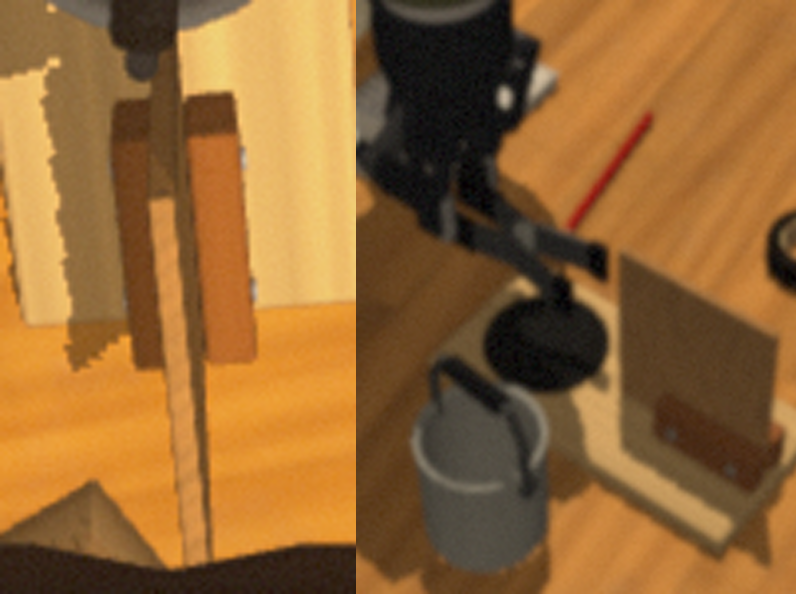

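The scene view matches: the jaw midpoint (583,277) is exactly where predicted, and the card edge top (620,248) is within a pixel. The jaws are about 25 mm short of the edge, straddling its line. Advancing.

Emit:
{"method": "jog_arm", "body": {
  "hand": [0.02, 0.02, 0.02, 0.02, 0.02],
  "travel": [
    [0, -0.0025, 0],
    [0.01, -0.001, 0],
    [0.012, -0.0015, 0],
    [0.013, -0.0015, 0],
    [0.013, -0.0015, 0]
  ],
  "yaw": [0, 0, 0, 0, 0]
}}

```text
time_s: 12.38
position: [0.5141, -0.1403, 0.0993]
tool_rot: [[-0.993, 0.119, 0.0], [0.119, 0.993, -0.0], [-0.0, -0.0, -1.0]]
ft_force: [-0.2, 0.0, -1.6]
grip_width: 0.0281
gripper_force: 34.9
```

Emit:
{"method": "jog_arm", "body": {
  "hand": [0.02, 0.02, 0.02, 0.02, 0.02],
  "travel": [
    [0, 0, 0],
    [0, 0, 0],
    [0, 0, 0],
    [0, 0, 0],
    [0, 0, 0]
  ],
  "yaw": [0, 0, 0, 0, 0]
}}

```text
time_s: 13.0
position: [0.5128, -0.1403, 0.0994]
tool_rot: [[-0.993, 0.12, -0.0], [0.12, 0.993, -0.0], [0.0, -0.0, -1.0]]
ft_force: [-0.5, -0.1, -1.3]
grip_width: 0.0285
gripper_force: 34.9
```

Run:
```python
from h import *
s=env.observe();p=np.array(s['position']);print(s['time_s'],p,s['ft_force'],s['wrist_torque'],s['grip_width'])
h=-s['tool_rot'][:,0];l=s['tool_rot'][:,1];j=p+.092*h;j[2]=p[2]-.008
im=env.get_image('scene')[200:350,230:410,::-1];v=cv2.resize(im,None,fx=4,fy=4,interpolation=cv2.INTER_CUBIC);cv2.imwrite('pics/s4.png',v)
for P in (j+.0125*l,j-.0125*l): print(P,((np.array(proj('scene',P))-[230,200])*4).round())
```

```text
13.0 [ 0.51284431 -0.14030911  0.09937949] [-0.54190538 -0.1099155  -1.28351666] [-0.02238386  0.03587099 -0.01657683] 0.028469549935360734
[ 0.60567901 -0.13890611  0.09137926] [416. 369.]
[ 0.60268792 -0.16372654  0.09137972] [383. 403.]
```

View pics/s4.png

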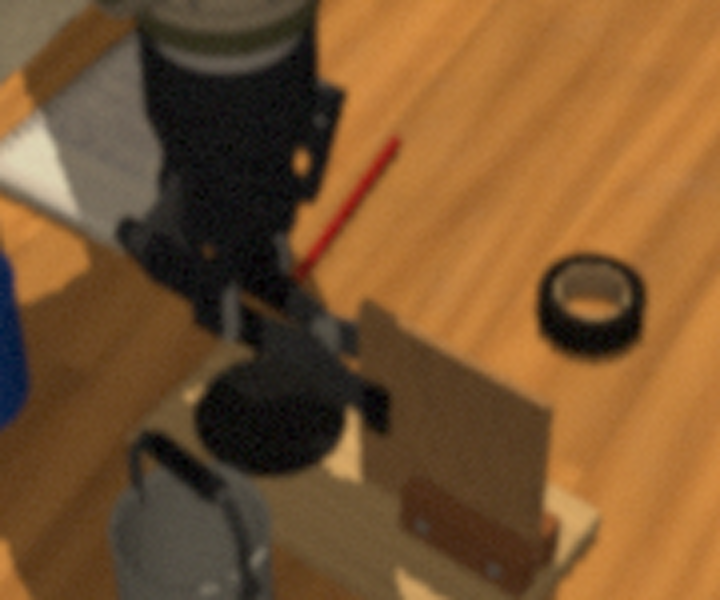

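The right jaw lies before the card with its tip at about (383,403), as computed. The left jaw is hidden behind the card, and there is no side force. Handing in.

```bash
python3 -c "
from rig import env
print(env.close_job())"
```

```text
the job is handed in; nothing more can be done
None
```

The job is handed in, no verdict returned: the canister stands upright and released on the bench beside the stand, and the clamp is held squeezed open over the card's free edge, its right jaw seen on the near side, the left hidden behind the card but placed there by calculation, with no side force felt.

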